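# Stand the dipstick in the blue softener canister

### The job

The empty blue canister is about to be refilled. Take the dipstick with the yellow handle out of its grey stand and drop it into the blue canister, foot first, so that it stands on the bottom with its red fill mark at the rim, then let go. Leave the white canister and the short wooden stirring stick where they are, and leave the blue canister standing upright.

Things in the scene. Friction and masses are not known exactly. Their poses are not given: they have to be found in the camera images.
- dipstick: White round plastic rod, 18 mm diameter, 180 mm long, 90 g. Top 42 mm (138 to 180 mm above the foot): yellow round handle, 26 mm diameter, to grip from above. Red band 98 to 110 mm above the foot. Starts upright in a loose socket of the fixed grey stand, 40 mm deep, floor 8 mm above the worktop; lifts straight out. Origin: centre of the foot; z along the rod towards the handle.
- blue_canister: Open round blue plastic canister, loose on the worktop, 0.6 kg, outside diameter 66 mm, 110 mm tall, walls 6 mm: straight bore 54 mm wide and 104 mm deep, open at the top, closed flat bottom 6 mm thick. Origin: centre of its underside; z up along its axis.
- white_canister: The same canister in white, not to be used: leave it where it is. Origin: centre of its underside; z up along its axis.
- stirrer: Short plain dark wooden stick, 18 mm diameter, 115 mm long (its top 123 mm above the worktop), upright in the stand's other socket: leave it there. The stand is a block 70 x 160 mm, 48 mm tall; its two sockets (22 mm wide) lie 90 mm apart on its long axis, so close the fingers across the line from dipstick to stick. Origin: centre of its lower end; z up the stick.

How it is judged:
By the outcome, as a careful person would: the job done as asked, in the order asked, and still so for the second after the job is handed in, with the robot touching nothing.
It also fails if it takes over 32 s, if anything falls off the work surface, if the arm or the gripper's body presses on something with over 40 N, if the wrist force passes 120 N, or if a joint passes its speed limit or range.

### The arm

A 6-joint arm with a two-finger parallel gripper is mounted at the origin on the work surface. World frame = base frame: x ahead of the robot, y to its left, z up, the work surface at z = 0. Lengths are in m, angles in rad, forces in N, time in s.
With the tool pointing down it reaches from about 0.325 to 0.85 m from the base axis. Payload 15.5 kg.
Tool frame: the origin (TCP) lies between the finger pads; the fingertips stand 17 mm ahead of it and the grasp point (between the pads) lies 2 mm behind it; z points along the fingers, y is the direction in which the jaws open and shut (so a half turn about z gives the same grasp; the last joint's range is limited). The gripper opens to 91 mm and grips with 3 to 60 N. Pads are 32 mm wide; open, the fingers measure 118 mm over their backs; the gripper's body (76 mm by 178 mm) begins 60 mm behind the grasp point.
Start: joints at [-0.096, 0.494, 1.345, -0, 1.302, -0.096], TCP at [0.625, 0, 0.231] pointing down, gripper open.
Joint ranges: [-2.91, 2.91], [-0.82, 2.16], [0.22, 2.67], [-1.22, 4.37], [0.12, 2.79], [-3.08, 3.08]. Speed limits (rad/s): [1.89, 1.89, 2.57, 3.01, 3.01, 3.01].

### API

Orientations are given as a rotation vector (axis times angle).
In Python, from workcell import monitor, viewer, order gives the robot as it stands.
- The arm moves only by the tool send_rows, never from a script. Its argument "rows" is a list of rows, each a list of 7 numbers: the finger opening in mm, from 0 to 91.2, then the shift along the tool's x, y, z in units of 50 mm (1.0 is 50 mm), then the turn, a rotation vector about the tool's x, y, z in rad. In form: [[hand, x, y, z, wx, wy, wz], ...]. A call has 1 to 12 rows; each row is the pose to reach, as a shift and turn from the pose measured when the call began, along the tool's axes at that moment; what a row does not reach only later rows make up. A row lasts 1/10 s, in which the tool goes at most 50 mm and 8.59 degrees, less where a joint would pass 70% of its speed; a pose out of reach is approached as far as the arm can. A call with a gripper value outside its range is refused whole. The fingers move at their own pace and stop on an object; the grip force is fixed at half the most. Time passes only in rows, so rows that repeat a pose let the fingers close. It gives the time, the measured TCP pose, the force and the opening at its end, in the units of the state.
- monitor.state(): the state, without advancing time (a new reading comes with each control period).
- viewer.snapshot(name): name is "scene" or "side" or "wrist"; returns a dict with "pixels" (480x640x3 uint8, red, green, blue), "fx", "fy", "cx", "cy" (pixels), "distortion" ([k1, k2, p1, p2, k3] as OpenCV has them; the pictures are not rectified), "rvec" (rotation vector, rad) and "tvec" (3), from world to camera coordinates, as OpenCV has them. Camera axes: x right, y down, z forward; pixel columns grow to the right and rows downward; lengths in m; the calibration is good to about 2 mm. A picture is of the moment at which its call begins. There is no depth.
- order.hand_in(): hands the job in, once; it reports no verdict.
The state is a dict: "t": time; "joints": joint angles; "qd": joint speeds; "joint_efforts": joint torques, N m; "eef_pos": TCP position; "eef_rot": TCP orientation; "ft_force": force on the tool from outside, world axes, zero at the start; "moment": the same for the moment, N m; "opening": finger opening in m.
Only numpy, scipy, OpenCV 4.12 (cv2) and the standard library are available. Lean on these libraries where they do the work, as an engineer would, in place of code of your own. Each camera call takes 0.05 s, during which the arm holds its last target. There are 200 camera calls.

## Working session

There is one attempt and no reset: what is moved stays moved. The work goes in short steps, Python scripts to look and compute and a tool call to move; the robot and the scene stay as the last step left them, time stands still between calls to the robot, and variables do not carry over. Pictures are saved under pics/ and viewed, about 8 in all and at most 12, crops included, and the job is handed in when it is done.

Besides the shell and the picture viewer there is one more tool, called as name(argument=value, ...) on one line, values as JSON. send_rows: Moves the arm, as the interface text tells. Its arguments: {"type":"object","properties":{"rows":{"type":"array","items":{"type":"array","items":{"type":"number"}}}},"required":["rows"]}

```bash
mkdir -p pics; cat > h.py <<'E'
import numpy as np, cv2
from workcell import monitor, viewer, order
def snap(name, fn):
    s=viewer.snapshot(name); cv2.imwrite(f'pics/{fn}.png', cv2.cvtColor(np.asarray(s['pixels']),cv2.COLOR_RGB2BGR))
    np.save(f'pics/{fn}.npy', s, allow_pickle=True); return s
def load(fn): return np.load(f'pics/{fn}.npy',allow_pickle=True).item()
def KD(s): return np.array([[s['fx'],0,s['cx']],[0,s['fy'],s['cy']],[0,0,1.]]), np.array(s['distortion'],float)
def ray(s,uv):
    K,D=KD(s); p=cv2.undistortPoints(np.array([[uv]],float),K,D)[0,0]
    R,_=cv2.Rodrigues(np.array(s['rvec'],float)); t=np.array(s['tvec'],float).ravel()
    return -R.T@t, R.T@np.array([p[0],p[1],1.])
def onz(s,uv,z):
    o,d=ray(s,uv); return o+d*(z-o[2])/d[2]
def proj(s,P):
    K,D=KD(s); return cv2.projectPoints(np.array(P,float).reshape(-1,3),np.array(s['rvec'],float),np.array(s['tvec'],float),K,D)[0].reshape(-1,2)
E
python3 - <<'E'
from h import *
a=snap('scene','scene1'); b=snap('side','side1')
im=np.vstack([cv2.imread('pics/scene1.png'),cv2.imread('pics/side1.png')]) 
for s in (a,b): print(ray(s,(320,240)))
st=monitor.state(); print(st['t'],st['eef_pos'],st['eef_rot'],st['ft_force'],st['opening'])
E
```

```text
(array([ 0.84342409, -0.35325995,  0.4698204 ]), array([-0.47136514,  0.57503027, -0.66879126]))
(array([ 0.2630957 , -0.63755291,  0.54519212]), array([ 0.32831303,  0.75809844, -0.56352914]))
0.1 [6.24674860e-01 8.97767946e-06 2.30389302e-01] [-2.22086667e+00 -2.22081923e+00  1.16262497e-03] [0.04612261 0.12496405 0.16667703] 0.09128865055079229
```

View pics/scene1.png

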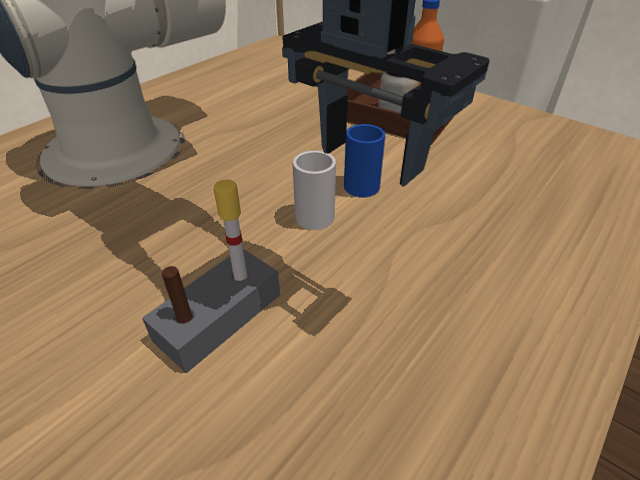

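View pics/side1.png

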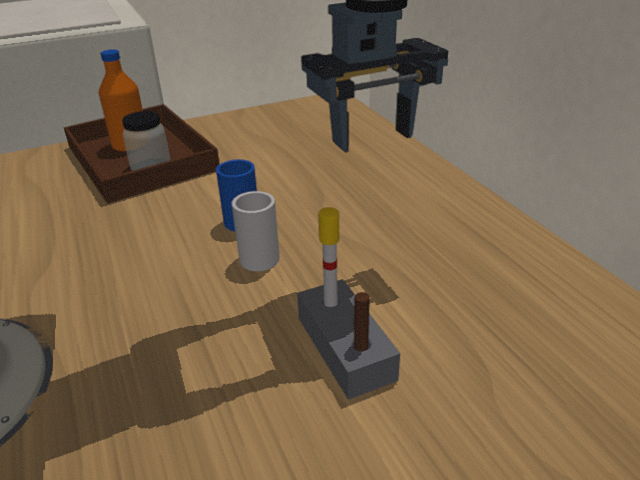

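Scene view: dipstick handle top near (227,183), stirrer top (170,270), white rim (314,162), blue rim (365,133). Side view: handle top (329,212), stirrer top (362,297), white rim (254,202), blue rim (236,168).

```bash
python3 - <<'E'
from h import *
rois={'scene1':{'yel':(200,170,250,230),'blue':(340,115,395,205)},'side1':{'yel':(310,200,350,250),'blue':(210,150,262,235)}}
for fn in rois:
    s=load(fn); hsv=cv2.cvtColor(cv2.imread(f'pics/{fn}.png'),cv2.COLOR_BGR2HSV)
    for c,(x0,y0,x1,y1) in rois[fn].items():
        lo,hi=((20,120,60),(35,255,255)) if c=='yel' else ((105,120,30),(130,255,255))
        m=np.zeros(hsv.shape[:2],np.uint8); m[y0:y1,x0:x1]=cv2.inRange(hsv,lo,hi)[y0:y1,x0:x1]
        ys,xs=np.nonzero(m); print(fn,c,xs.min(),xs.max(),ys.min(),ys.max(),xs.mean().round(1),ys.mean().round(1), len(xs))
        if c=='yel': print(' centroid@z.167',onz(s,(xs.mean(),ys.mean()),.167).round(4))
    pts={'scene1':dict(white=(314.5,162.5),blue=(365.3,134),stir=(170,271)),'side1':dict(white=(254.5,202.5),blue=(236.5,168.5),stir=(362,297))}[fn]
    for k,p in pts.items(): print(' ',k,onz(s,p,.123 if k=='stir' else .110).round(4))
# triangulate yellow: nearest pts
E
```

```text
scene1 yel 214 240 180 220 226.9 199.6 871
 centroid@z.167 [ 0.5052 -0.1068  0.167 ]
scene1 blue 344 384 124 196 363.2 159.2 2531
  white [0.4731 0.0855 0.11  ]
  blue [0.4817 0.2062 0.11  ]
  stir [ 0.5053 -0.1967  0.123 ]
side1 yel 318 339 207 244 328.4 225.6 723
 centroid@z.167 [ 0.5057 -0.1049  0.167 ]
side1 blue 216 255 160 230 233.8 184.8 1534
  white [0.4697 0.0849 0.11  ]
  blue [0.4796 0.2066 0.11  ]
  stir [ 0.504  -0.1972  0.123 ]
```

send_rows(rows=[[91,-0.5,-0.6,-0.2,0,0,0],[91,-1.1,-1.2,-0.3,0,0,0],[91,-1.6,-1.8,-0.3,0,0,0],[91,-2.0,-2.2,-0.3,0,0,0],[91,-2.12,-2.4,-0.3,0,0,0],[91,-2.12,-2.4,-0.3,0,0,0],[91,-2.12,-2.4,-0.3,0,0,0]])

```text
t: 0.8
eef_pos: [0.5053, -0.1056, 0.2456]
eef_rot: [-2.221, -2.221, 0.0]
ft_force: [0.1, -0.9, 0.6]
opening: 0.091
```

```bash
python3 - <<'E'
from h import *
s=snap('wrist','w1'); st=monitor.state(); print(st['t'],st['eef_pos'],st['eef_rot'])
hsv=cv2.cvtColor(cv2.imread('pics/w1.png'),cv2.COLOR_BGR2HSV)
m=cv2.inRange(hsv,(20,140,60),(35,255,255)); n,l,S,C=cv2.connectedComponentsWithStats(m); i=1+S[1:,4].argmax(); print(S[i],C[i],onz(s,C[i],.188),ray(s,(320,240)))
E
```

```text
0.85 [ 0.50556159 -0.10539248  0.24548021] [-2.22048472e+00 -2.22146670e+00  4.50263518e-04]
[ 299  229   48   63 2347] [322.91989774 260.30421815] [ 0.50548961 -0.10209947  0.188     ] (array([ 0.50537259, -0.03068236,  0.40055264]), array([-0.00638441, -0.27267312, -0.96211976]))
```

View pics/w1.png

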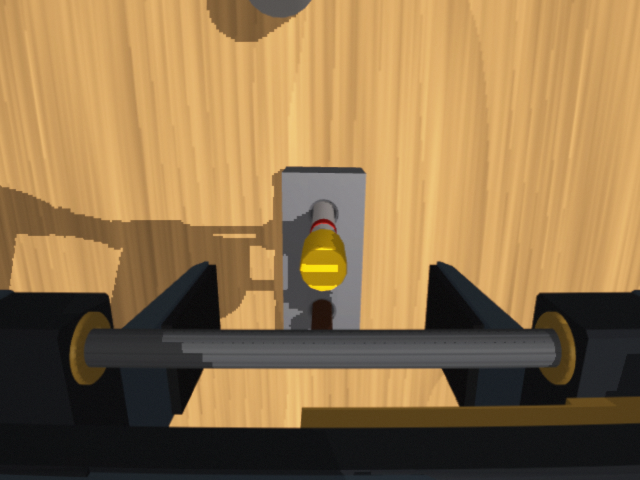

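The handle top sits centred between the jaws at about (323,268); the stand's long axis is along tool x, so the jaws close across it correctly. Descend and grip.

send_rows(rows=[[91,0,0,0.6,0,0,0],[91,0,0,1.2,0,0,0],[91,0,0,1.6,0,0,0],[91,0,0,1.6,0,0,0],[0,0,0,1.6,0,0,0],[0,0,0,1.6,0,0,0],[0,0,0,1.6,0,0,0],[0,0,0,1.6,0,0,0],[0,0,0,1.6,0,0,0],[0,0,0,1.6,0,0,0],[0,0,0,1.6,0,0,0]])

```text
t: 1.95
eef_pos: [0.5055, -0.1054, 0.1656]
eef_rot: [-2.221, -2.222, 0.0]
ft_force: [0.0, -0.1, 0.8]
opening: 0.0375
```

send_rows(rows=[[0,0,0,0,0,0,0],[0,0,0,0,0,0,0],[0,0,0,0,0,0,0],[0,0,0,0,0,0,0],[0,0,0,0,0,0,0]])

```text
t: 2.45
eef_pos: [0.5055, -0.1054, 0.1656]
eef_rot: [-2.221, -2.221, 0.0]
ft_force: [0.6, 0.4, -0.0]
opening: 0.0251
```

send_rows(rows=[[0,0,0,-0.3,0,0,0],[0,0,0,-0.7,0,0,0],[0,0,0,-1.1,0,0,0],[0,0,0,-1.6,0,0,0],[0,0,0,-2.1,0,0,0],[0,0,0,-2.6,0,0,0],[0,0,0,-3.0,0,0,0],[0,0,0,-3.2,0,0,0],[0,0,0,-3.2,0,0,0]])

```text
t: 3.35
eef_pos: [0.506, -0.1056, 0.3264]
eef_rot: [2.22, 2.221, 0.001]
ft_force: [-0.2, -0.8, -1.3]
opening: 0.0257
```

```bash
python3 - <<'E'
from h import *
a=snap('scene','s2');b=snap('side','d2');st=monitor.state();print(st['eef_pos'],st['opening'],st['ft_force'])
cv2.imwrite('pics/c2.png',np.hstack([cv2.imread('pics/s2.png')[40:400,120:460],cv2.imread('pics/d2.png')[40:400,180:520]]))
E
```

```text
[ 0.50528289 -0.10535798  0.32464389] 0.025469602092408675 [ 0.62381024 -0.4703415  -0.8327112 ]
```

View pics/c2.png

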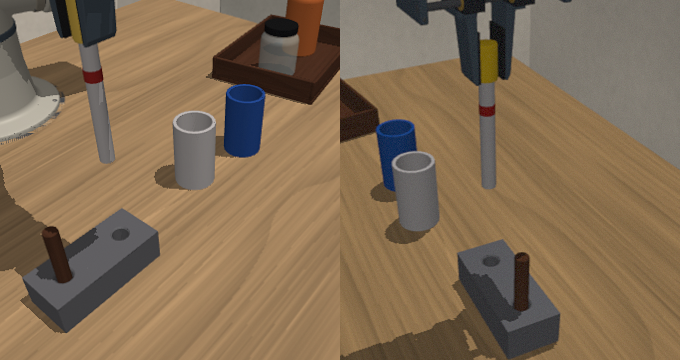

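The dipstick is lifted and vertical, the stirrer is still in the stand, and the canisters haven't moved (blue rim centre still about (365,133) in the scene view). Now carry it over blue.

send_rows(rows=[[0,0.3,0,0,0,0,0],[0,0.9,-0.1,0,0,0,0],[0,1.6,-0.1,0,0,0,0],[0,2.3,-0.2,0,0,0,0],[0,3.0,-0.2,0,0,0,0],[0,3.7,-0.3,0,0,0,0],[0,4.4,-0.4,0,0,0,0],[0,5.1,-0.4,0,0,0,0],[0,5.7,-0.5,0,0,0,0],[0,6.1,-0.5,0,0,0,0],[0,6.24,-0.5,0,0,0,0],[0,6.24,-0.5,0,0,0,0]])

```text
t: 4.65
eef_pos: [0.4796, 0.2074, 0.3241]
eef_rot: [-2.218, -2.222, 0.003]
ft_force: [-0.1, 0.3, 0.0]
opening: 0.0254
```

send_rows(rows=[[0,0,0,0,0,0,0],[0,0,0,0,0,0,0]])

```text
t: 4.85
eef_pos: [0.4795, 0.2067, 0.3238]
eef_rot: [-2.219, -2.221, 0.004]
ft_force: [0.0, 0.3, -0.3]
opening: 0.0256
```

```bash
python3 - <<'E'
from h import *
a=snap('scene','s3');b=snap('side','d3');w=snap('wrist','w3');st=monitor.state();print(st['t'],st['eef_pos'],st['eef_rot'],st['opening'],st['ft_force'])
cv2.imwrite('pics/c3.png',np.hstack([cv2.imread('pics/s3.png')[0:240,250:500],cv2.imread('pics/d3.png')[0:240,130:330], cv2.resize(cv2.imread('pics/w3.png'),(320,240))]))
E
```

```text
5.0 [0.47965716 0.20678814 0.32407372] [-2.21891696 -2.22090365  0.00312476] 0.025623753257123776 [ 0.50224785 -0.43096206 -0.60988582]
```

View pics/c3.png

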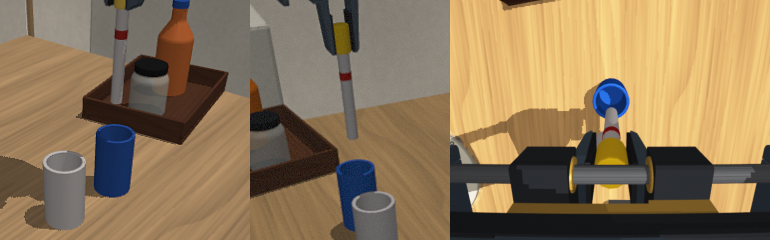

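Rod hangs above the blue mouth: scene foot about (369,103) above rim (365,132); side foot about (232,137) above rim (236,168). Check numerically.

```bash
python3 - <<'E'
from h import *
P=[(.4796,.2068,.166),(.4796,.2068,.110)]
for f in ('s3','d3','w3'): 
    s=load(f); print(f,proj(s,P).round(1).tolist())
    hsv=cv2.cvtColor(cv2.imread(f'pics/{f}.png'),cv2.COLOR_BGR2HSV); m=cv2.inRange(hsv,(105,120,30),(130,255,255))
    x0,y0,x1,y1={'s3':(340,115,395,205),'d3':(205,150,262,235),'w3':(270,140,370,260)}[f]
    k=np.zeros_like(m);k[y0:y1,x0:x1]=m[y0:y1,x0:x1]; ys,xs=np.nonzero(k); print(xs.min(),xs.max(),ys.min(),ys.max())
    # rim ellipse: widest extents at rim rows
    r=[(y,xs[ys==y].min(),xs[ys==y].max()) for y in range(ys.min(),ys.min()+16,3)]; print(r)
s=load('w3'); c=cv2.imread('pics/w3.png')[130:330,230:410]; cv2.imwrite('pics/c4.png',cv2.resize(c,None,fx=3,fy=3))
E
```

```text
s3 [[366.8, 101.5], [364.5, 133.5]]
344 384 124 196
[(124, np.int64(358), np.int64(370)), (127, np.int64(351), np.int64(379)), (130, np.int64(347), np.int64(383)), (133, np.int64(346), np.int64(384)), (136, np.int64(346), np.int64(384)), (139, np.int64(346), np.int64(383))]
d3 [[232.7, 137.8], [236.5, 168.4]]
216 255 160 230
[(160, np.int64(231), np.int64(244)), (163, np.int64(222), np.int64(251)), (166, np.int64(217), np.int64(253)), (169, np.int64(216), np.int64(253)), (172, np.int64(217), np.int64(253)), (175, np.int64(217), np.int64(254))]
w3 [[323.1, 222.3], [323.2, 207.7]]
285 357 157 235
[(157, np.int64(318), np.int64(323)), (160, np.int64(310), np.int64(335)), (163, np.int64(305), np.int64(339)), (166, np.int64(301), np.int64(343)), (169, np.int64(299), np.int64(345)), (172, np.int64(297), np.int64(347))]
```

View pics/c4.png

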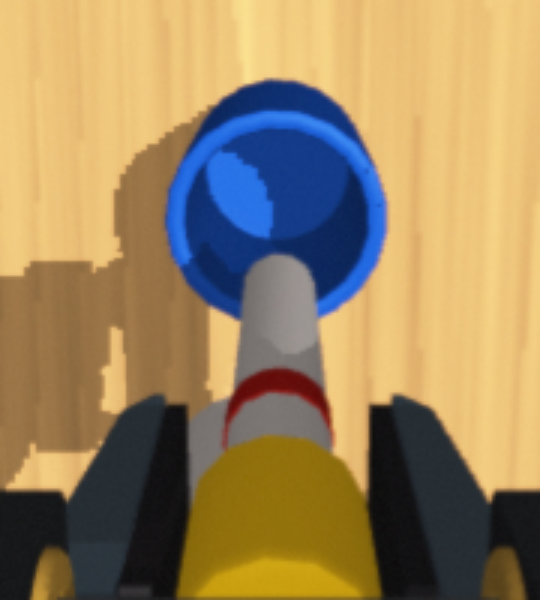

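The blue canister is empty, and its rim centre is within about 3 mm of the rod axis (clearance is 18 mm). Lower it.

send_rows(rows=[[0,0,0,0.4,0,0,0],[0,0,0,0.8,0,0,0],[0,0,0,1.2,0,0,0],[0,0,0,1.6,0,0,0],[0,0,0,2.0,0,0,0],[0,0,0,2.4,0,0,0],[0,0,0,2.7,0,0,0],[0,0,0,2.9,0,0,0],[0,0,0,3.05,0,0,0],[0,0,0,3.13,0,0,0],[0,0,0,3.13,0,0,0],[0,0,0,3.13,0,0,0]])

```text
t: 6.2
eef_pos: [0.4795, 0.2069, 0.168]
eef_rot: [-2.219, -2.221, 0.002]
ft_force: [0.2, -0.1, -0.8]
opening: 0.0253
```

send_rows(rows=[[0,0,0,0.03,0,0,0],[0,0,0,0.06,0,0,0],[0,0,0,0.08,0,0,0],[0,0,0,0.08,0,0,0],[0,0,0,0.08,0,0,0]])

```text
t: 6.7
eef_pos: [0.4795, 0.2069, 0.1641]
eef_rot: [-2.219, -2.221, 0.002]
ft_force: [0.5, -0.4, 0.1]
opening: 0.0255
```

```bash
python3 - <<'E'
from h import *
a=snap('scene','s5');b=snap('side','d5');st=monitor.state();print(st['t'],st['eef_pos'],st['opening'],st['ft_force'])
cv2.imwrite('pics/c5.png',np.hstack([cv2.resize(cv2.imread('pics/s5.png')[60:260,270:470],(400,400)),cv2.resize(cv2.imread('pics/d5.png')[60:260,150:350],(400,400))]))
E
```

```text
6.8 [0.47951375 0.20687133 0.16406369] 0.025183312144701514 [-0.59952308 -0.14505984 -0.77251863]
```

View pics/c5.png

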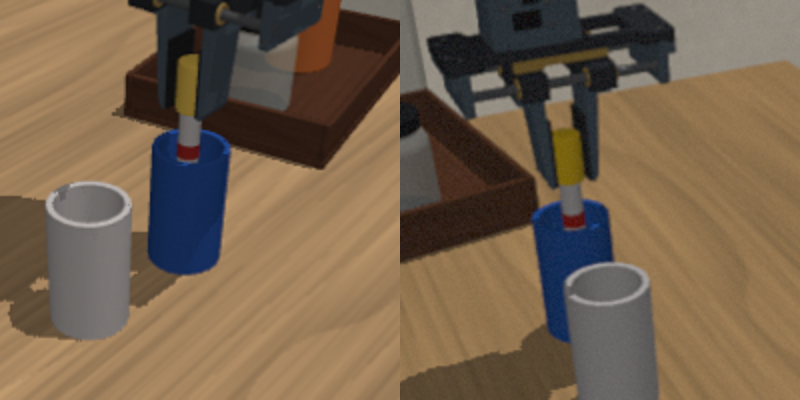

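Inside the bore with the red band at the rim; white untouched. Release.

send_rows(rows=[[80,0,0,0,0,0,0],[80,0,0,0,0,0,0],[80,0,0,0,0,0,0],[80,0,0,0,0,0,0],[80,0,0,0,0,0,0],[80,0,0,0,0,0,0],[80,0,0,0,0,0,0],[80,0,0,0,0,0,0],[80,0,0,0,0,0,0],[80,0,0,0,0,0,0],[80,0,0,0,0,0,0]])

```text
t: 7.9
eef_pos: [0.4795, 0.2069, 0.1641]
eef_rot: [-2.219, -2.221, 0.002]
ft_force: [0.3, -0.1, -0.2]
opening: 0.0803
```

```bash
python3 - <<'E'
from h import *
a=snap('scene','s6');b=snap('side','d6');st=monitor.state();print(st['t'],st['eef_pos'],st['opening'],st['ft_force'])
cv2.imwrite('pics/c6.png',np.hstack([cv2.resize(cv2.imread('pics/s6.png')[60:260,270:470],(400,400)),cv2.resize(cv2.imread('pics/d6.png')[60:260,150:350],(400,400))]))
E
```

```text
8.0 [0.47950719 0.20689882 0.16406711] 0.07987529302069213 [-0.49289068 -0.22944183  0.60041585]
```

View pics/c6.png

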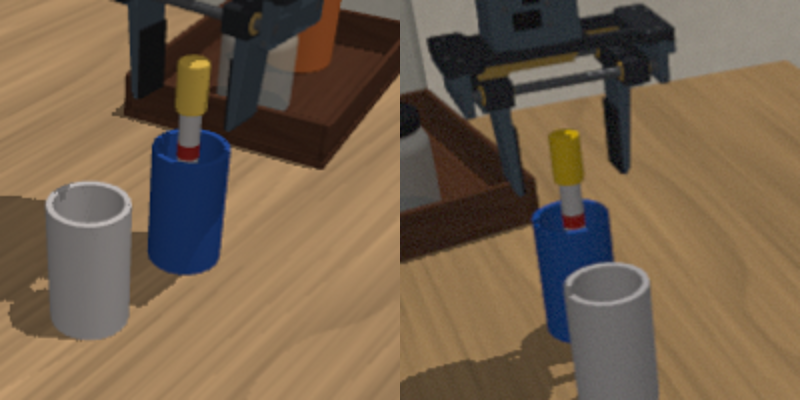

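The dipstick is free of both fingers and standing nearly upright in blue. Retract straight up.

send_rows(rows=[[80,0,0,-0.1,0,0,0],[80,0,0,-0.4,0,0,0],[80,0,0,-0.8,0,0,0],[80,0,0,-1.2,0,0,0],[80,0,0,-1.7,0,0,0],[80,0,0,-2.2,0,0,0],[80,0,0,-2.6,0,0,0],[80,0,0,-2.8,0,0,0],[80,0,0,-2.8,0,0,0],[80,0,0,-2.8,0,0,0],[80,0,0,-2.8,0,0,0]])

```text
t: 9.1
eef_pos: [0.4793, 0.2067, 0.303]
eef_rot: [-2.219, -2.221, 0.005]
ft_force: [0.1, 0.3, -0.1]
opening: 0.0802
```

```bash
python3 - <<'E'
from h import *
a=snap('scene','s7');b=snap('side','d7');st=monitor.state();print(st['t'],st['eef_pos'],st['opening'],st['ft_force'],np.abs(st['qd']).max())
cv2.imwrite('pics/c7.png',np.hstack([cv2.imread('pics/s7.png')[40:400,120:460],cv2.imread('pics/d7.png')[40:400,180:520]]))
E
```

```text
9.2 [0.47947343 0.20673206 0.30317563] 0.08007053384411203 [ 0.82342491 -0.03585275 -0.37412342] 0.005948106237108376
```

View pics/c7.png

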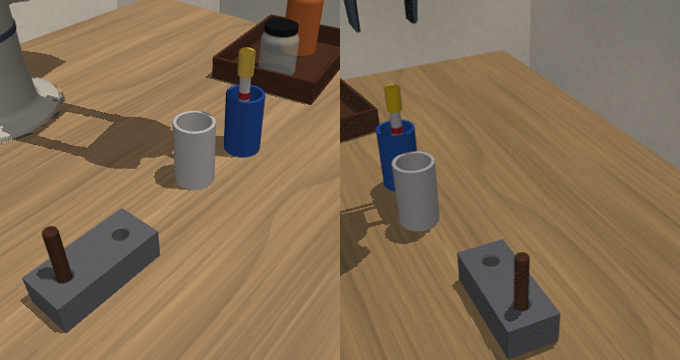

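The dipstick stands in blue with the red band at the rim. Blue is upright, white and the stirrer haven't moved, and the gripper is clear and at rest.

```bash
python3 -c "
from h import *
print(order.hand_in())"
```

```text
the job is handed in; nothing more can be done
None
```

The dipstick is standing foot first in the blue canister with its red band at the rim. I gripped it by the yellow handle, lowered it to about 1 mm above the bottom, let go, and raised the gripper straight up.

The last pictures, at 9.2 s, show:
- **Dipstick:** nearly upright and clear of the fingers.
- **Blue canister:** upright and where it was.
- **White canister and stirring stick:** unmoved.
- **Arm:** at rest, with the gripper about 0.1 m above the handle.

Every force reading I took was under about 2 N. The two camera estimates of the blue canister's position differed by about 2 mm, and the wrist view by about 3 mm, well within the 18 mm clearance. No check failed.

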